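# Snug down the drain plug of the scoop-rinse well

### The arm

A 7-joint arm with a two-finger parallel gripper is mounted at the origin on the work surface. World frame = base frame: x ahead of the robot, y to its left, z up, the work surface at z = 0. Lengths are in m, angles in rad, forces in N, time in s.
With the tool pointing down it reaches from about 0.425 to 0.925 m from the base axis. Payload 6.8 kg.
Tool frame: the origin (TCP) lies midway between the tips of the shut fingers; the grasp point (between the pads) lies 19 mm behind it (grasp_offset is the distance from the TCP to the grasp point, in m); x points along the fingers, z is the direction in which the jaws open and shut, and the axes are right-handed (so a half turn about x gives the same grasp; the last joint's range is limited). The gripper opens to 85 mm and grips with 20 to 120 N. Pads are 22 mm wide; open, the fingers measure 114 mm over their backs; the gripper's body (76 mm by 85 mm) begins 54 mm behind the grasp point. The pads swing forward as they close: fully open they stand 13 mm farther back than shut.
Start: joints at [-1.282, 0.477, 0.022, 1.555, -0.011, 1.109, -0.083], TCP at [0.261, 0.623, 0.231] pointing down, gripper open.
Joint ranges: [-2.96, 2.96], [-0.34, 2.1], [-1.41, 1.46], [0.24, 2.44], [-1.37, 4.51], [0.17, 1.92], [-2.96, 2.96]. Speed limits (rad/s): [2.39, 2.39, 3.14, 3.14, 3.14, 3.14, 3.14].

### API

Orientations are given as a unit quaternion [x, y, z, w].
In Python, from workcell import read_state, grab_frame, job_done, recognise, place_of, grasp_offset gives the robot as it stands.
- The arm moves only by the tool drive_tool, never from a script. Its argument "targets" is a list of rows, each a list of 3 entries, a list of its own where there are three numbers: the gripper's target within -1 to 1 (shut at 1, half-way at 0, fully open at -1), then the shift along the tool's x, y, z in mm, then the turn about the tool's x in degrees. In form: [[grip, [x, y, z], twist], ...]. A call has 1 to 10 rows; each row is the pose to reach, as a shift and turn from the pose measured when the call began, along the tool's axes at that moment; what a row does not reach only later rows make up. A row lasts 1/8 s, in which the tool goes at most 62.5 mm and 10.7 degrees, less where a joint would pass 70% of its speed; a pose out of reach is approached as far as the arm can. A call with a gripper value outside its range is refused whole. The fingers move at their own pace and stop on an object; "squeeze" is the grip in N (left out, the last holds). Time passes only in rows, so rows that repeat a pose let the fingers close. It gives the time, the measured TCP pose, the force and the opening at its end, in the units of the state.
- read_state(): the state, without advancing time (a new reading comes with each control period).
- grab_frame(name): name is "side" or "top"; returns a dict with "frame" (384x512x3 uint8, red, green, blue), "vertical_fov" (degrees; the focal length in pixels is half the picture's height over the tangent of half this angle, whatever the lens; pixels are square), "cx", "cy" (the principal point, pixels), "R" (3x3) and "t" (3): a world point X has camera coordinates R X + t. Camera axes: x right, y down, z forward; pixel columns grow to the right and rows downward; lengths in m; the calibration is good to about 2 mm. A picture is of the moment at which its call begins. There is no depth.
- job_done(): hands the job in, once; it reports no verdict.
Trained networks look in a picture, given as the dict that the camera call returned (one of the last four; its "shot" number tells which), for a name from the list of things; names that differ only in an ending like _2 or _b are one class to them, and where a whole thing is asked for, a point or a joint stands for the part that bears it (a point fixed in the world has none). Each returns a list of dicts, best first, with "confidence" (0 to 1); they miss things now and then, are a little off and sometimes report something else, mostly with a low value. They report only what shows in the picture. A call takes as long as a camera call.
- recognise(picture, label): "bbox" ([left, top, right, bottom] in pixels, round what is visible of it).
- place_of(picture, label): "point" ([column, row] in pixels: a listed point, or the origin of a listed thing).
The state is a dict: "time": time; "qpos": joint angles; "joint_velocities": joint speeds; "tau": joint torques, N m; "tool_pos": TCP position; "tool_rot": TCP orientation; "wrist_force": force on the tool from outside, world axes, zero at the start; "torque": the same for the moment, N m; "width": finger opening in m.
Only numpy, scipy, OpenCV 4.12 (cv2) and the standard library are available. Lean on these libraries where they do the work, as an engineer would, in place of code of your own. Each camera call takes 0.05 s, during which the arm holds its last target.

### The job

The T-handled drain plug in the scoop-rinse well has only been started by hand. Swing the spout out of the way, screw the plug in clockwise until it is snug (feel for it, it has no stop; do not overtighten it), then swing the spout back over the basin, let go, and leave everything else on the counter where it is.

Things in the scene. Friction and masses are not known exactly. Their poses are not given: they have to be found in the camera images.
- well: Countertop scoop-rinse well, stainless box 300 (x) x 200 (y) x 115 mm high, fixed. Origin: centre of its underside. Its basin (x -138 to 68, y -88 to 88 mm, floor 22 mm up) is open above; the deck (x 68 to 150) carries the faucet column (23 mm thick, at x 112, y 0) and a low black valve lever at x 98, y -62, to 150 mm up. The plug's axis is at x -35, y 0. The tapered socket is in the basin floor.
- standpipe: T-handled drain plug: white 32 mm tube, blue cap, blue T-bar 64 x 10 x 14 mm high. Origin: T-bar's centre, on the turning axis, 118 mm over the counter; x along bar, z up; cap 31 mm below. Tightens clockwise, 4.2 mm a turn, snug after 0.8 to 3 rad. Turns with 0.25 N m of drag; once its taper bites, a springy torque adds 1.5 N m per rad: snug at 0.4 to 0.6, overtight from 0.9 N m. Eases back when let go.
- spout (a joint): Swivel angle of the spout on its column, rad, counter-clockwise from above positive; 0 = pointing along the well's -x, straight over the plug. Turns both ways to 1.9; stiff, stays where it is left (about 0.12 N m). The outlet is clear of the basin beyond 0.62 either way, and over it within 0.5.
- spout_mid (a point): Point on the centre line of the spout's level steel tube (16 mm thick), 95 mm out from the pivot, 207 mm above the counter; the point's -x points outward along the tube. Here it can be pinched or pushed.
- spout_pivot (a point): The spout's vertical swivel axis, on top of the faucet column, at the height of the tube's centre line (207 mm).
- spout_outlet (a point): Tip of the spout's down-turned outlet, 147 mm out from the pivot, 161 mm above the counter.
- jug: Clear plastic jug, 140 mm wide, 180 mm high, handle to its +y. Origin: centre of the underside. A bystander.
- cup: Brown paper cup, 86 mm wide, 90 mm high. Origin: centre of the underside. A bystander.
- cup_stack: Stack of brown paper cups, 86 mm wide, 126 mm high. Origin: centre of the underside. A bystander.
- scoop: Ice-cream scoop lying along its x, blue handle, steel bowl, 215 mm long. A bystander.
- parts_tray: Shallow steel tray 240 x 170 x 30 mm, holds a strainer and a spare plug. Origin: centre of the underside. A bystander.
- strainer: Strainer basket, 100 mm wide, 48 mm high, in the tray. A bystander.
- spare_plug: Spare brass plug with square head, 44 mm wide, 38 mm high, in the tray. A bystander.
- spatula: Gelato spatula 260 mm long lying along its x, white handle. A bystander.

How it is judged:
By the outcome, as a careful person would: the job done as asked, in the order asked, and still so for the second after the job is handed in, with the robot touching nothing.
It also fails if it takes over 72 s, if anything falls off the work surface, if the arm or the gripper's body presses on something with over 40 N, if the wrist force passes 120 N, or if a joint passes its speed limit or range.

## Working session

There is one attempt and no reset: what is moved stays moved. The work goes in short steps, Python scripts to look and compute and a tool call to move; the robot and the scene stay as the last step left them, time stands still between calls to the robot, and variables do not carry over. Pictures are saved under pics/ and viewed, and the job is handed in when it is done.

Besides the shell and the picture viewer there is one more tool, called after "Call:" by a JSON object that holds its "api" and its "payload". drive_tool: Moves the arm, as the interface text tells. Its arguments: {"type":"object","properties":{"targets":{"type":"array"},"squeeze":{"type":"number"}},"required":["targets"]}

```bash
mkdir -p pics; ls
cat > h.py <<'E'
import numpy as np, cv2
from workcell import *
from scipy.spatial.transform import Rotation as Ro
def K(p):
    h=p["frame"].shape[0]; f=h/2/np.tan(np.radians(p["vertical_fov"])/2); return f
def ray(p,px):
    f=K(p); d=np.array([(px[0]-p["cx"])/f,(px[1]-p["cy"])/f,1.]); R=np.array(p["R"]);t=np.array(p["t"])
    return -R.T@t, R.T@d
def atz(p,px,z):
    c,d=ray(p,px); return c+d*(z-c[2])/d[2]
def proj(p,X):
    q=np.array(p["R"])@np.array(X)+np.array(p["t"]); f=K(p); return np.array([p["cx"]+f*q[0]/q[2],p["cy"]+f*q[1]/q[2]])
def tri(p1,x1,p2,x2):
    c1,d1=ray(p1,x1);c2,d2=ray(p2,x2)
    s=np.linalg.lstsq(np.c_[d1,-d2],c2-c1,rcond=None)[0]
    a=c1+s[0]*d1;b=c2+s[1]*d2
    return (a+b)/2,np.linalg.norm(a-b)
def save(p,n): cv2.imwrite("pics/"+n,cv2.cvtColor(p["frame"],cv2.COLOR_RGB2BGR))
def st():
    s=read_state(); print({k:np.round(s[k],3).tolist() for k in s}); return s
E
python3 - <<'E'
from h import *
np.set_printoptions(precision=3,suppress=True)
s=st(); print(grasp_offset, Ro.from_quat(s["tool_rot"]).as_matrix())
a=grab_frame("side");b=grab_frame("top");save(a,"s0.png");save(b,"t0.png")
H={"well":0,"standpipe":.118,"spout_mid":.207,"spout_pivot":.207,"spout_outlet":.161,"jug":0,"cup":0,"cup_stack":0}
for n in H:
  r=[]
  for p in (a,b):
    o=place_of(p,n); r.append(o)
    for q in o[:2]: print(n,np.round(q["point"],1),round(q["confidence"],2),atz(p,q["point"],H[n]))
  if r[0] and r[1]: print("   tri",tri(a,r[0][0]["point"],b,r[1][0]["point"]))
for p in(a,b): print(-np.array(p["R"]).T@p["t"])
E
```

```text
pics
{'time': 0.0, 'qpos': [-1.282, 0.478, 0.022, 1.556, -0.011, 1.109, -0.083], 'joint_velocities': [-0.0, 0.0, 0.001, 0.001, 0.001, -0.001, 0.001], 'tau': [-0.001, -59.646, 1.608, -28.12, 0.012, 0.009, -0.0], 'tool_pos': [0.261, 0.622, 0.23], 'tool_rot': [-0.392, 0.589, 0.391, 0.588], 'wrist_force': [-0.344, -0.189, 0.187], 'torque': [0.026, 0.004, 0.026], 'width': 0.085}
0.0187 [[-0.001 -0.922  0.387]
 [-0.002  0.387  0.922]
 [-1.    -0.    -0.002]]
well [260.5 208.6] 0.62 [ 0.52   0.058 -0.   ]
well [232.4 178.2] 0.7 [0.521 0.058 0.   ]
well [232.  177.7] 0.52 [0.523 0.06  0.   ]
   tri (array([ 0.521,  0.058, -0.001]), np.float64(0.0017847393032195593))
standpipe [255.  178.8] 0.74 [0.504 0.076 0.118]
standpipe [268.8 155.6] 0.4 [0.571 0.182 0.118]
standpipe [228.6 179.4] 0.43 [0.494 0.064 0.118]
   tri (array([0.496, 0.063, 0.129]), np.float64(0.009646476578315853))
spout_mid [270.4 156.8] 0.62 [0.547 0.065 0.207]
spout_mid [266.4 149.5] 0.54 [0.543 0.102 0.207]
spout_mid [232.4 156.6] 0.77 [0.543 0.049 0.207]
spout_mid [141.9 155.2] 0.74 [0.545 0.309 0.207]
   tri (array([0.54
[... 233 characters left out ...]
.046, 0.2  ]), np.float64(0.006657623645609001))
spout_outlet [251.9 175.2] 0.58 [0.488 0.046 0.161]
spout_outlet [231.9 178.4] 0.66 [0.488 0.051 0.161]
   tri (array([0.489, 0.052, 0.156]), np.float64(0.00012924650564980834))
jug [218.  145.1] 0.59 [0.422 0.43  0.   ]
jug [119.8 210.3] 0.8 [0.408 0.435 0.   ]
   tri (array([ 0.415,  0.438, -0.007]), np.float64(0.014014871873005165))
cup [263.6 149.2] 0.62 [0.595 0.371 0.   ]
cup [301. 345.] 0.35 [ 0.526 -0.406  0.   ]
cup_stack [345.6 290.7] 0.84 [ 0.686 -0.284  0.   ]
cup_stack [331.3 132.8] 0.87 [ 0.686 -0.284  0.   ]
   tri (array([ 0.686, -0.284, -0.   ]), np.float64(0.00044126989393002624))
[ 0.341 -0.755  0.874]
[ 0.266 -0.008  1.268]
```

```bash
python3 -c "
import cv2
for n in('s0','t0'):
  a=cv2.imread(f'pics/{n}.png'); cv2.imwrite(f'pics/{n}c.png',cv2.resize(a[90:290,140:400],None,fx=3,fy=3,interpolation=cv2.INTER_CUBIC)[:600,:800])"
```

```text
(no output)
```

View pics/s0.png

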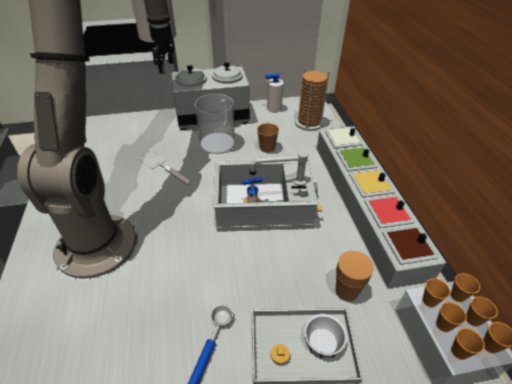

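View pics/t0.png

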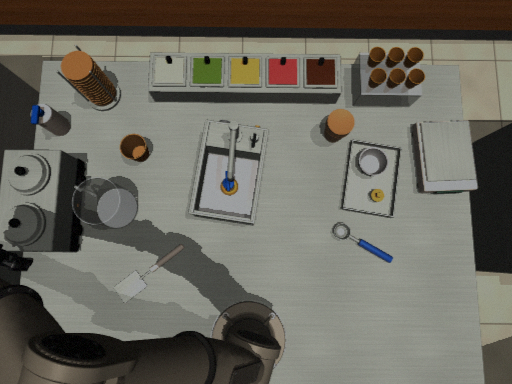

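View pics/s0c.png

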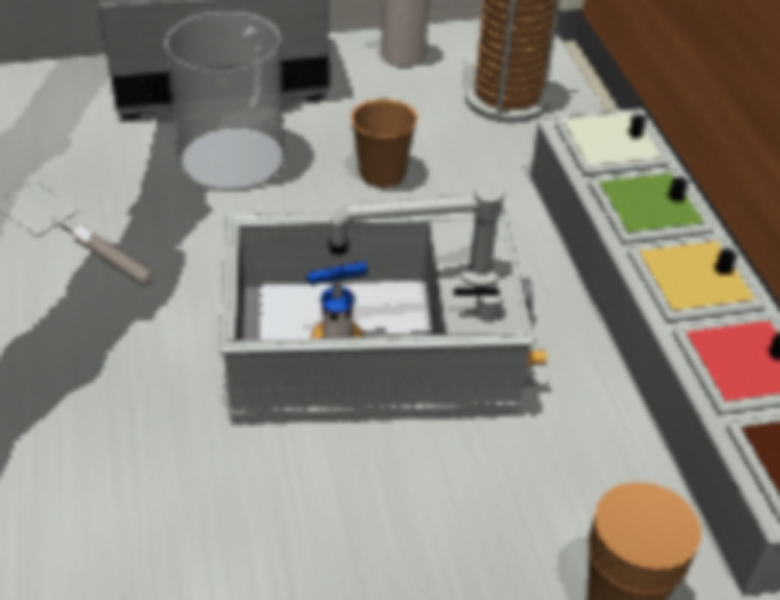

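View pics/t0c.png

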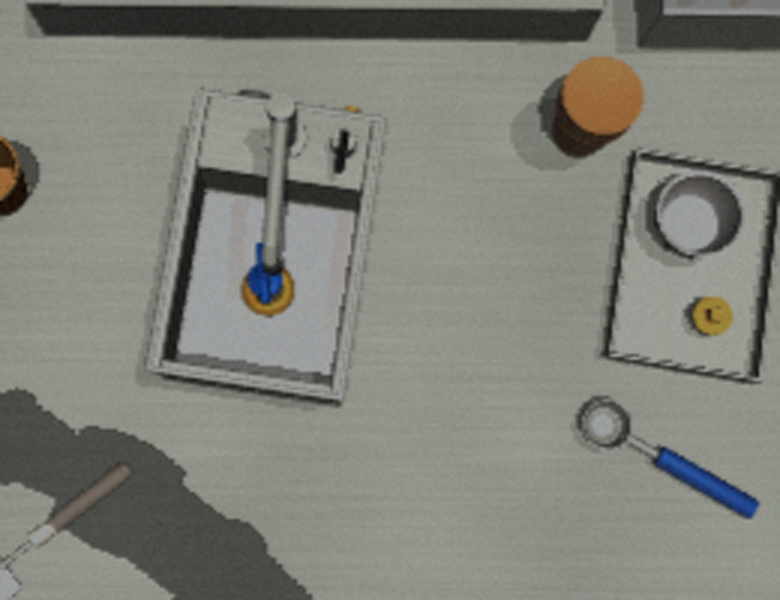

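```bash
cat > corners.py <<'E'
from h import *
np.set_printoptions(precision=4,suppress=True)
b=grab_frame("top");a=grab_frame("side")
C=np.array([[.15,.1],[.15,-.1],[-.15,-.1],[-.15,.1]])
pt=np.array([[207.7,120.7],[267.5,129.3],[253.3,224],[190,214]])
W=np.array([atz(b,p,.115)[:2] for p in pt]);print(W)
m=W.mean(0);A=C.T@(W-m);yaw=np.arctan2(A[0,1]-A[1,0],A[0,0]+A[1,1]);R=np.array([[np.cos(yaw),-np.sin(yaw)],[np.sin(yaw),np.cos(yaw)]])
print("c",m,"yaw",yaw,"res",W-(m+C@R.T))
for n,q in dict(piv=[.112,0],plug=[-.035,0]).items(): print(n,m+R@q)
e=[atz(a,p,.118) for p in ([242.3,181.7],[262.3,179.3])];d=e[1]-e[0];print("bar",e,np.linalg.norm(d),np.degrees(np.arctan2(d[1],d[0])))
for n in ("jug","cup","cup_stack","scoop","parts_tray","spatula"):
  for p in (a,b):
    o=place_of(p,n)
    if o: print(n,atz(p,o[0]["point"],0)[:2],round(o[0]["confidence"],2))
E
python3 corners.py
```

```text
[[ 0.684   0.1341]
 [ 0.6575 -0.0564]
 [ 0.3564 -0.0138]
 [ 0.3853  0.1801]]
c [0.5208 0.061 ] yaw -0.14573003920651073 res [[ 0.0002 -0.0041]
 [ 0.0028  0.0033]
 [-0.0015  0.0024]
 [-0.0016 -0.0016]]
piv [0.6316 0.0447]
plug [0.4862 0.0661]
bar [array([0.4628, 0.0701, 0.118 ]), array([0.5256, 0.0699, 0.118 ])] 0.06280229517745135 -0.22243676131892845
jug [0.4323 0.4535] 0.59
jug [0.4198 0.4393] 0.91
cup [0.6063 0.3771] 0.97
cup [0.6006 0.3635] 0.82
cup_stack [ 0.6832 -0.2812] 0.61
cup_stack [ 0.6749 -0.2884] 0.7
scoop [0.5319 0.0554] 0.68
scoop [ 0.3086 -0.3589] 0.69
parts_tray [ 0.5241 -0.4089] 0.87
parts_tray [ 0.5251 -0.4124] 0.73
spatula [0.2221 0.3099] 0.87
spatula [0.2097 0.3263] 0.84
```

```bash
cat >> h.py <<'E'
def tl(*pts):
    s=read_state();R=Ro.from_quat(s["tool_rot"]).as_matrix()
    for p in pts: print(p,"->",np.round(R.T@(np.array(p)-s["tool_pos"])*1000,1))
E
python3 -c "
from h import *
tl([.3,.57,.27],[.54,.125,.27],[.54,.125,.195],[.54,.115,.195])"
```

```text
[0.3, 0.57, 0.27] -> [-38.7 -56.4 -33.4]
[0.54, 0.125, 0.27] -> [ -38.7 -449.8 -351. ]
[0.54, 0.125, 0.195] -> [  36.3 -449.8 -351. ]
[0.54, 0.115, 0.195] -> [  36.3 -453.6 -360.3]
```

Call:
{"api": "drive_tool", "payload": {"targets": [[1,[-39,-20,-15],0],[1,[-39,-70,-50],0],[1,[-39,-120,-90],0],[1,[-39,-170,-130],0],[1,[-39,-220,-170],0],[1,[-39,-270,-210],0],[1,[-39,-320,-250],0],[1,[-39,-370,-290],0],[1,[-39,-420,-328],0],[1,[-39,-450,-351],0]]}}

```text
time: 2.85
tool_pos: [0.5413, 0.122, 0.2707]
tool_rot: [-0.391, 0.589, 0.391, 0.589]
wrist_force: [0.1, 0.3, 0.6]
width: 0.0002
```

```bash
python3 -c "
from h import *
st();p=grab_frame('top');save(p,'t1.png')
tl([.54,.125,.27],[.54,.125,.195],[.54,.085,.195],[.545,.02,.195],[.572,-.03,.195])"
```

```text
{'time': 2.85, 'qpos': [-0.573, 0.243, 0.287, 1.816, -0.077, 1.092, 0.913], 'joint_velocities': [0.514, 0.18, 0.201, -0.203, -0.115, 0.046, 0.768], 'tau': [-2.122, -44.373, 3.135, -26.699, 0.31, 0.053, -0.905], 'tool_pos': [0.541, 0.122, 0.271], 'tool_rot': [-0.391, 0.589, 0.391, 0.589], 'wrist_force': [0.102, 0.33, 0.559], 'torque': [0.016, -0.08, 0.021], 'width': 0.0}
[0.54, 0.125, 0.27] -> [0.9 7.5 7.3]
[0.54, 0.125, 0.195] -> [75.9  7.8  7.4]
[0.54, 0.085, 0.195] -> [ 76.   -8.  -29.3]
[0.545, 0.02, 0.195] -> [ 76.3 -38.3 -87.1]
[0.572, -0.03, 0.195] -> [  76.5  -82.9 -122.3]
```

Call:
{"api": "drive_tool", "payload": {"targets": [[1,[0,7,7],0],[1,[40,7,7],0],[1,[76,7,7],0],[1,[76,7,7],0],[1,[76,0,-11],0],[1,[76,-8,-29],0]]}}

```text
time: 3.65
tool_pos: [0.541, 0.084, 0.1967]
tool_rot: [-0.391, 0.589, 0.387, 0.592]
wrist_force: [0.3, -0.1, 0.4]
width: 0.0
```

```bash
python3 -c "
from h import *
p=grab_frame('top');save(p,'t2.png');p=grab_frame('side');save(p,'s2.png')
st();tl([.541,.06,.195],[.545,.02,.195],[.558,-.01,.195],[.575,-.035,.195])"
```

```text
{'time': 3.75, 'qpos': [-0.506, 0.308, 0.293, 1.92, -0.103, 0.925, 0.995], 'joint_velocities': [-0.021, 0.011, -0.04, -0.008, -0.015, -0.003, -0.033], 'tau': [-0.637, -43.526, 2.851, -25.087, -0.023, -0.028, 0.304], 'tool_pos': [0.541, 0.081, 0.196], 'tool_rot': [-0.389, 0.591, 0.385, 0.592], 'wrist_force': [-0.35, -0.366, -1.007], 'torque': [-0.014, 0.045, 0.04], 'width': 0.0}
[0.541, 0.06, 0.195] -> [  1.5  -8.7 -19.5]
[0.545, 0.02, 0.195] -> [  1.7 -28.3 -54.6]
[0.558, -0.01, 0.195] -> [  1.9 -52.3 -76.8]
[0.575, -0.035, 0.195] -> [  2.1 -77.8 -93. ]
```

View pics/s2.png

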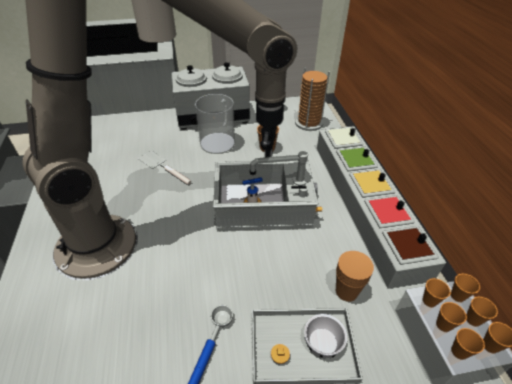

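Call:
{"api": "drive_tool", "payload": {"targets": [[1,[1,-9,-20],0],[1,[1,-17,-35],0],[1,[1,-28,-54],0],[1,[1,-40,-66],0],[1,[1,-52,-77],0],[1,[1,-65,-85],0],[1,[1,-78,-93],0],[1,[1,-78,-93],0]]}}

```text
time: 4.75
tool_pos: [0.5759, -0.0371, 0.1961]
tool_rot: [-0.389, 0.591, 0.384, 0.593]
wrist_force: [0.9, -0.9, 0.6]
width: -0.0001
```

```bash
python3 -c "
from h import *
p=grab_frame('top');save(p,'t3.png');p=grab_frame('side');save(p,'s3.png')
st();tl([.56,-.02,.195],[.56,-.02,.27])"; python3 -c "
import cv2
for n in('s3','t3'):
  a=cv2.imread(f'pics/{n}.png'); cv2.imwrite(f'pics/{n}c.png',cv2.resize(a[90:290,140:400],None,fx=3,fy=3,interpolation=cv2.INTER_CUBIC)[:600,:800])"
```

```text
{'time': 4.85, 'qpos': [-0.314, 0.359, 0.335, 1.856, -0.138, 0.944, 1.24], 'joint_velocities': [-0.008, -0.005, -0.007, 0.007, -0.004, 0.0, -0.001], 'tau': [0.519, -46.714, 4.749, -25.506, 0.064, -0.042, 0.018], 'tool_pos': [0.575, -0.036, 0.196], 'tool_rot': [-0.389, 0.591, 0.385, 0.592], 'wrist_force': [-0.421, -1.096, -0.219], 'torque': [0.025, -0.028, 0.001], 'width': 0.0}
[0.56, -0.02, 0.195] -> [ 0.9 20.2  8.2]
[0.56, -0.02, 0.27] -> [-74.1  19.7   8. ]
```

View pics/s3c.png

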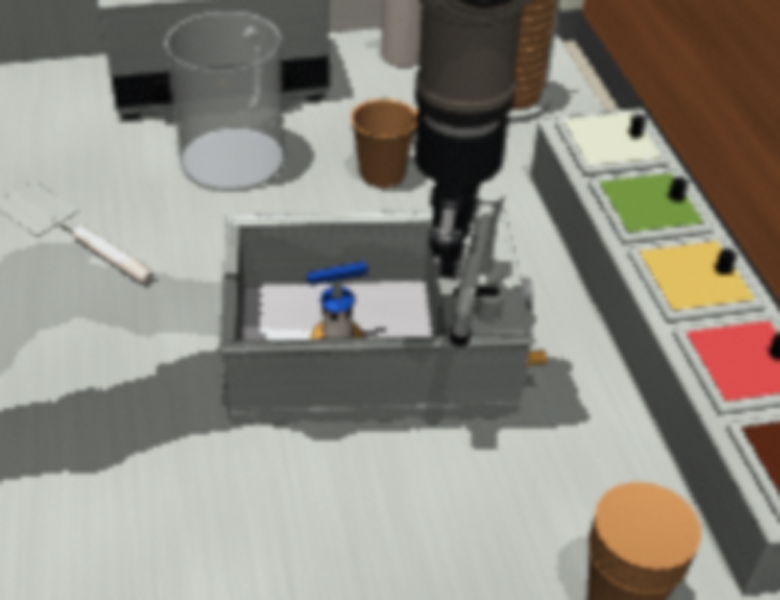

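View pics/t3c.png

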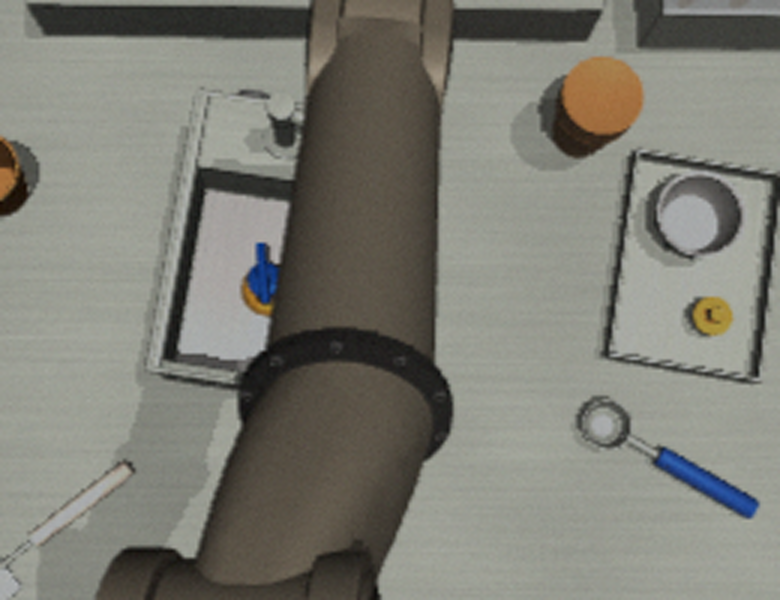

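Call:
{"api": "drive_tool", "payload": {"targets": [[1,[0,20,8],0],[1,[-40,20,8],0],[0,[-80,20,8],0],[-1,[-85,60,60],0],[-1,[-85,90,110],0],[-1,[-85,120,160],0],[-1,[-85,120,210],0],[-1,[-85,120,230],0],[-1,[-85,120,230],0]]}}

```text
time: 5.98
tool_pos: [0.5562, 0.2249, 0.2793]
tool_rot: [-0.39, 0.591, 0.385, 0.592]
wrist_force: [0.1, -1.3, -0.2]
width: 0.0853
```

```bash
cat > meas.py <<'E'
from h import *
import sys
np.set_printoptions(precision=4,suppress=True)
n=sys.argv[1]
a=grab_frame("side");b=grab_frame("top");save(a,f"s{n}.png");save(b,f"t{n}.png")
for q,z in (("standpipe",.118),("spout_mid",.207),("spout_outlet",.161)):
  for p in (a,b):
    for o in place_of(p,q)[:2]: print(q,p["shot"],np.round(o["point"],1),round(o["confidence"],2),atz(p,o["point"],z))
for nm,p in (("s",a),("t",b)):
  c=cv2.cvtColor(p["frame"],cv2.COLOR_RGB2BGR)
  cv2.imwrite(f"pics/{nm}{n}c.png",cv2.resize(c[90:290,140:400],None,fx=3,fy=3,interpolation=cv2.INTER_CUBIC))
  hsv=cv2.cvtColor(c,cv2.COLOR_BGR2HSV);m=cv2.inRange(hsv,(100,120,50),(130,255,255))
  k,l,sta,cen=cv2.connectedComponentsWithStats(m)
  for i in range(1,k):
    if sta[i][4]>5 and 140<cen[i][0]<330 and 130<cen[i][1]<230:
      ys,xs=np.nonzero(l==i);print(nm,"blue",sta[i],cen[i],atz(p,cen[i],.118))
      r=cv2.minAreaRect(np.c_[xs,ys].astype(np.float32));print(r)
st()
E
python3 meas.py 4
```

```text
standpipe 10 [252.2 178.7] 0.52 [0.4953 0.0783 0.118 ]
standpipe 11 [226.5 179.3] 0.7 [0.4939 0.0704 0.118 ]
spout_mid 10 [298.4 176.8] 0.79 [ 0.6037 -0.035   0.207 ]
spout_mid 11 [263.9 136.9] 0.76 [ 0.6031 -0.0421  0.207 ]
spout_outlet 10 [293.3 202.4] 0.55 [ 0.5796 -0.0852  0.161 ]
spout_outlet 11 [278.7 150.3] 0.93 [ 0.5762 -0.0885  0.161 ]
spout_outlet 11 [228.2 181.6] 0.73 [0.4785 0.0623 0.161 ]
s blue [242 177  21   8  93] [252.2366 180.3656] [0.494  0.0707 0.118 ]
((252.0961456298828, 180.48077392578125), (4.5106706619262695, 20.396076202392578), 78.69007110595703)
s blue [247 186  11   9  69] [252.0435 189.942 ] [0.4856 0.0285 0.118 ]
((252.0, 190.0), (8.0, 10.0), 90.0)
t blue [223 171  11  20 126] [227.9286 181.9762] [0.4855 0.0658 0.118 ]
((228.0, 180.5), (19.0, 10.0), 90.0)
{'time': 6.375, 'qpos': [-0.667, 0.311, 0.228, 1.7, -0.069, 1.135, 0.737], 'joint_velocities': [-0.005, 0.004, -0.003, -0.003, -0.0, -0.002, -0.001], 'tau': [0.057, -48.156, 3.07, -28.422, 0.045, -0.007, 0.001], 'tool_pos': [0.557, 0.223, 0.28], 'tool_rot': [-0.389, 0.591, 0.384, 0.593], 'wrist_force': [-0.162, -0.191, 0.302], 'torque': [-0.004, -0.043, -0.005], 'width': 0.085}
```

View pics/t4c.png

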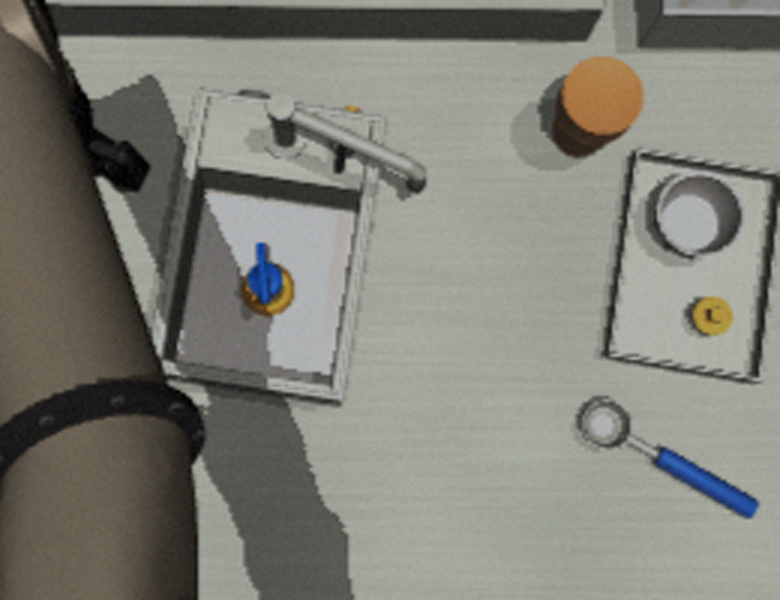

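View pics/s4c.png

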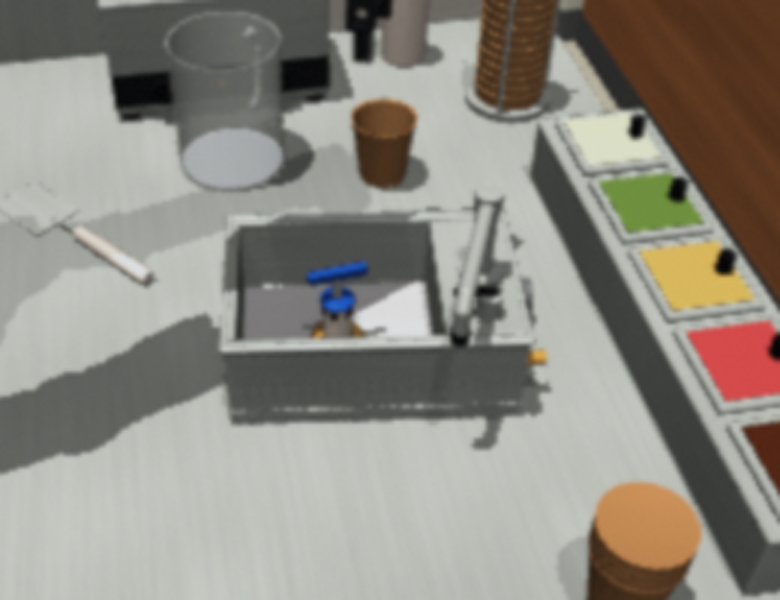

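```bash
python3 -c "
from h import *
tl([.49,.067,.24],[.49,.067,.17])
p=grab_frame('top')
c=cv2.resize(p['frame'][160:205,205:250],None,fx=12,fy=12,interpolation=cv2.INTER_NEAREST);cv2.imwrite('pics/t5z.png',c[...,::-1])
for q in ([228.0,172],[229.5,191]): print(atz(p,q,.125))
print(proj(p,[.489,.066,.125]),proj(p,[.489,.066,.118]))
"
```

```text
[0.49, 0.067, 0.24] -> [  40.3   -0.9 -169.3]
[0.49, 0.067, 0.17] -> [ 110.3   -0.4 -169.2]
[0.51555242 0.06573493 0.125     ]
[0.45610636 0.06003292 0.125     ]
[227.75314787 180.44091075] [227.89038052 180.87524799]
```

View pics/t5z.png

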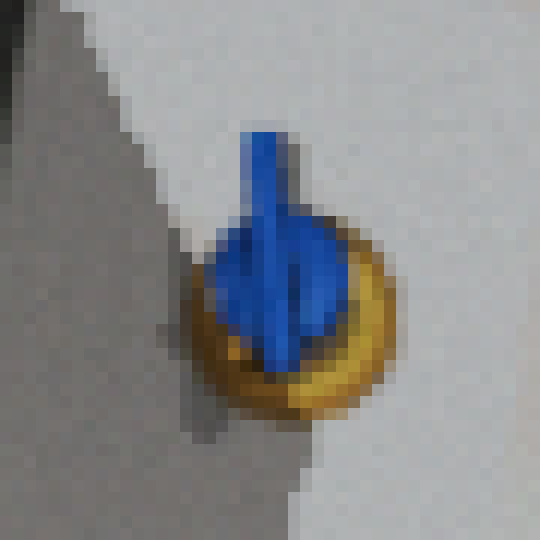

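Call:
{"api": "drive_tool", "payload": {"targets": [[-1,[15,0,-40],-9],[-1,[30,0,-85],-18],[-1,[40,1,-130],-27],[-1,[60,1,-171],-27],[-1,[80,1,-171],-27],[-1,[100,1,-171],-27],[-1,[110,1,-171],-27],[-1,[110,1,-171],-27],[-1,[110,1,-171],-27]]}}

```text
time: 7.55
tool_pos: [0.4886, 0.0663, 0.1709]
tool_rot: [0.517, -0.485, -0.512, -0.486]
wrist_force: [-0.1, 0.2, 0.1]
width: 0.0858
```

```bash
python3 meas.py 6; python3 -c "
from h import *
tl([.488,.066,.099]); print(Ro.from_quat(read_state()['tool_rot']).as_matrix().round(3))"
```

```text
standpipe 13 [255.6 179.5] 0.79 [0.5049 0.0727 0.118 ]
standpipe 13 [345.  289.7] 0.25 [ 0.6386 -0.3452  0.118 ]
spout_mid 13 [296.  176.7] 0.9 [ 0.5973 -0.0334  0.207 ]
spout_mid 14 [261.7 139. ] 0.82 [ 0.5967 -0.0357  0.207 ]
spout_outlet 13 [292.8 207.3] 0.77 [ 0.5734 -0.1029  0.161 ]
spout_outlet 13 [278.7 356.2] 0.5 [ 0.4435 -0.4838  0.161 ]
spout_outlet 14 [281.  150.8] 0.57 [ 0.5747 -0.0954  0.161 ]
s blue [243 178  19   6  75] [252.1467 180.6667] [0.4934 0.0693 0.118 ]
((252.04798889160156, 180.76400756835938), (4.024922847747803, 18.60408592224121), 79.69515228271484)
s blue [248 187  10   7  51] [252.2745 190.098 ] [0.4861 0.0277 0.118 ]
((252.5, 190.0), (6.0, 9.0), 90.0)
{'time': 7.95, 'qpos': [-0.438, 0.25, 0.201, 2.06, -0.059, 0.833, 1.425], 'joint_velocities': [-0.0, 0.003, -0.002, 0.002, 0.0, -0.004, -0.001], 'tau': [-0.005, -39.225, 2.056, -23.366, 0.028, -0.018, -0.0], 'tool_pos': [0.488, 0.066, 0.17], 'tool_rot': [0.517, -0.485, -0.512, -0.486], 'wrist_force': [0.278, -0.115, -0.473], 'torque': [-0.05, -0.019, -0.038], 'width': 0.086}
[0.488, 0.066, 0.099] -> [71.4  0.5  0.2]
[[ 0.006 -0.998 -0.058]
 [-0.004 -0.058  0.998]
 [-1.    -0.005 -0.005]]
```

View pics/s6c.png

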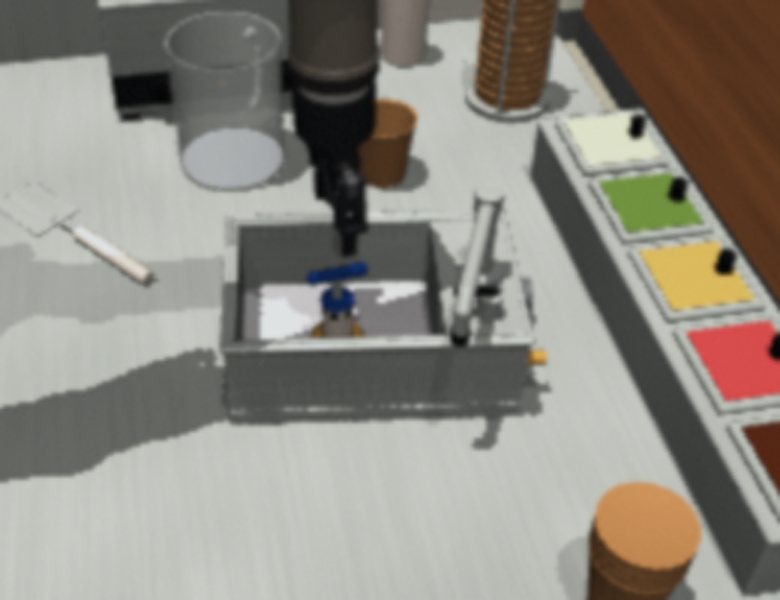

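Call:
{"api": "drive_tool", "payload": {"targets": [[-1,[20,0,0],0],[-1,[40,0,0],0],[-1,[60,0,0],0],[-1,[71,0,0],0],[-1,[71,0,0],0],[-1,[71,0,0],0]]}}

```text
time: 8.7
tool_pos: [0.489, 0.066, 0.1]
tool_rot: [0.517, -0.485, -0.512, -0.486]
wrist_force: [-0.7, -0.7, 0.2]
width: 0.0852
```

```bash
python3 meas.py 7
```

```text
standpipe 15 [302.8 156.5] 0.68 [0.6806 0.1568 0.118 ]
standpipe 15 [252.7 180.6] 0.55 [0.4952 0.0693 0.118 ]
spout_mid 15 [297.8 177. ] 0.76 [ 0.6018 -0.0355  0.207 ]
spout_mid 15 [263.3 206.5] 0.39 [ 0.4855 -0.1288  0.207 ]
spout_mid 16 [262.5 138.2] 0.79 [ 0.5991 -0.038   0.207 ]
spout_outlet 15 [293.1 203.8] 0.76 [ 0.5776 -0.0903  0.161 ]
spout_outlet 16 [279.8 151. ] 0.88 [ 0.574  -0.0918  0.161 ]
s blue [243 180   8   4  29] [246.7586 181.6552] [0.4763 0.0679 0.118 ]
((246.5, 181.5), (3.0, 7.0), 90.0)
s blue [248 187   4   7  21] [249.4286 190.2857] [0.4776 0.0284 0.118 ]
((249.5, 190.0), (6.0, 3.0), 90.0)
{'time': 9.1, 'qpos': [-0.416, 0.362, 0.182, 2.113, -0.094, 0.669, 1.457], 'joint_velocities': [-0.001, 0.001, -0.001, 0.0, 0.0, -0.001, 0.002], 'tau': [-0.0, -42.958, 2.716, -19.572, 0.023, -0.021, -0.0], 'tool_pos': [0.489, 0.066, 0.1], 'tool_rot': [0.517, -0.485, -0.512, -0.486], 'wrist_force': [0.011, -0.073, 0.431], 'torque': [0.065, 0.004, 0.033], 'width': 0.085}
```

View pics/s7c.png

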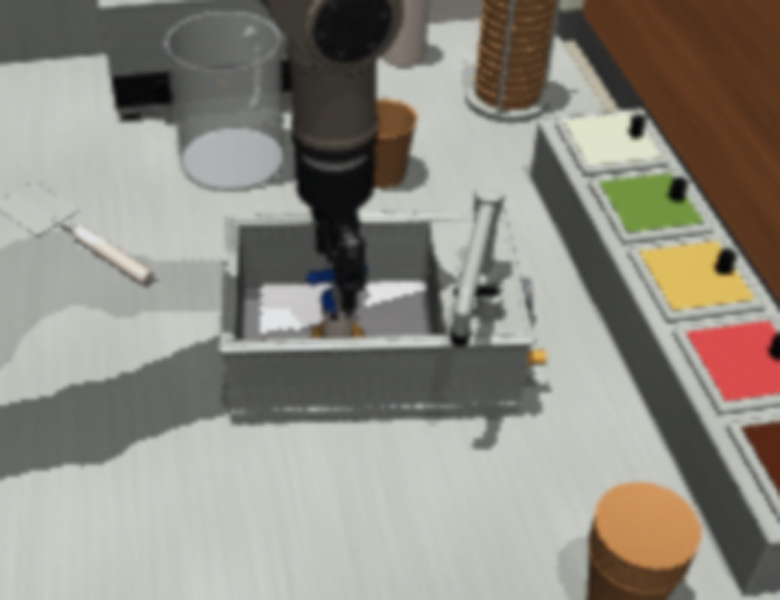

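Call:
{"api": "drive_tool", "payload": {"targets": [[0,[0,0,0],0],[0.5,[0,0,0],0],[1,[0,0,0],0],[1,[0,0,0],0],[1,[0,0,0],0],[1,[0,0,0],0],[1,[0,0,0],0]], "squeeze": 30}}

```text
time: 9.98
tool_pos: [0.4885, 0.069, 0.0997]
tool_rot: [0.517, -0.483, -0.513, -0.486]
wrist_force: [-0.9, 7.4, 0.6]
width: 0.0094
```

```bash
python3 meas.py 8
```

```text
standpipe 17 [251.4 179.6] 0.57 [0.4921 0.0746 0.118 ]
standpipe 17 [292.2 202.9] 0.19 [ 0.5903 -0.0462  0.118 ]
spout_mid 17 [296.6 174.2] 0.93 [ 0.6017 -0.0236  0.207 ]
spout_mid 17 [214.7 339.6] 0.57 [ 0.3266 -0.45    0.207 ]
spout_mid 18 [258.5 142.4] 0.95 [ 0.5864 -0.0264  0.207 ]
spout_outlet 18 [278.9 148.7] 0.65 [ 0.5812 -0.0891  0.161 ]
s blue [258 177   4   5  13] [259.9231 179.5385] [0.5181 0.0701 0.118 ]
((260.2000732421875, 179.6000213623047), (2.683281421661377, 4.4721360206604), 26.56505012512207)
s blue [243 180   6   4  22] [245.5 181.5] [0.4726 0.0693 0.118 ]
((245.5, 181.5), (3.0, 5.0), 90.0)
s blue [248 187  10   7  49] [252.4898 190.5102] [0.4865 0.0258 0.118 ]
((252.5, 190.0), (6.0, 9.0), 90.0)
{'time': 10.375, 'qpos': [-0.417, 0.362, 0.178, 2.112, -0.097, 0.669, 1.458], 'joint_velocities': [0.0, 0.001, -0.0, 0.001, 0.0, 0.0, -0.0], 'tau': [4.295, -42.384, 7.1, -18.781, 1.476, 0.002, -0.18], 'tool_pos': [0.488, 0.069, 0.1], 'tool_rot': [0.517, -0.483, -0.513, -0.486], 'wrist_force': [-2.179, 8.778, 0.972], 'torque': [1.71, 0.276, 0.172], 'width': 0.009}
```

View pics/s8c.png

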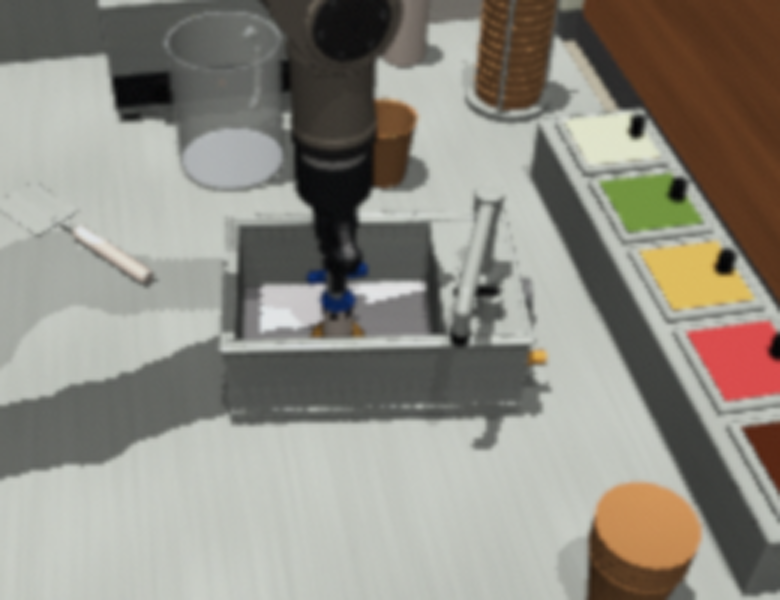

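Call:
{"api": "drive_tool", "payload": {"targets": [[1,[0,0,0.5],0],[1,[0,0,0.5],0],[1,[0,0,0.5],5],[1,[0,0,0.5],10],[1,[0.2,0,0.5],15],[1,[0.2,0,0.5],20],[1,[0.3,0,0.5],25],[1,[0.3,0,0.5],25]], "squeeze": 70}}

```text
time: 11.38
tool_pos: [0.4886, 0.0703, 0.0995]
tool_rot: [-0.4, 0.583, 0.397, 0.586]
wrist_force: [-0.3, 3.4, 1.9]
width: 0.0089
```

```bash
cat > tq.py <<'E'
from h import *
np.set_printoptions(precision=3,suppress=True)
L=[]
for i in range(4):
    s=read_state();R=Ro.from_quat(s["tool_rot"]).as_matrix()
    L.append(np.r_[s["wrist_force"],s["torque"],s["tau"][6]]);
    if i<3: p=grab_frame("side")
L=np.array(L);print(L);m=L.mean(0)
print("mean F",m[:3],"T",m[3:6],"tau7",m[6],"t",s["time"],"width",s["width"],"pos",np.array(s["tool_pos"]),"j7",s["qpos"][6],"jaw deg",np.degrees(np.arctan2(R[1,2],R[0,2])))
print("F in tool",R.T@m[:3])
E
python3 tq.py
```

```text
[[-0.316  3.433  1.917  0.664  0.11  -0.153 -0.268]
 [-1.547  4.009  1.467  0.726  0.09  -0.088  0.018]
 [ 0.54   4.505  1.534  0.803  0.075 -0.114  0.095]
 [-0.511  4.887  0.852  0.896  0.157 -0.112  0.108]]
mean F [-0.459  4.208  1.443] T [ 0.772  0.108 -0.117] tau7 -0.011842513777082786 t 11.525 width 0.008601572814459906 pos [0.489 0.07  0.1  ] j7 1.0828611103646983 jaw deg 68.59003258720303
F in tool [-1.447  1.954  3.753]
```

Call:
{"api": "drive_tool", "payload": {"targets": [[1,[0,0,0],3],[1,[0,0,0],6],[1,[0.1,0,0],9],[1,[0.1,0,0],12],[1,[0.1,0,0],15]]}}

```text
time: 12.15
tool_pos: [0.489, 0.071, 0.0994]
tool_rot: [-0.32, 0.629, 0.318, 0.633]
wrist_force: [0.7, 4.8, -1.2]
width: 0.0089
```

```bash
python3 tq.py; python3 meas.py 9 | grep blue
```

```text
[[ 0.743  4.752 -1.233  0.809 -0.147  0.339  0.16 ]
 [ 0.519  4.4   -0.439  0.89  -0.097  0.146 -0.054]
 [ 0.986  4.964 -0.73   0.93  -0.14   0.041 -0.426]
 [ 1.887  4.832 -0.404  0.906 -0.118  0.07  -0.156]]
mean F [ 1.034  4.737 -0.702] T [ 0.884 -0.126  0.149] tau7 -0.11888015636941418 t 12.3 width 0.008447068483488451 pos [0.489 0.071 0.099] j7 0.861822370335035 jaw deg 53.717526952223075
F in tool [0.709 1.974 4.427]
s blue [254 180   8   5  28] [257.1786 182.0714] [0.5075 0.0602 0.118 ]
s blue [248 187   9   7  49] [252.102 190.449] [0.4854 0.0263 0.118 ]
```

View pics/s9c.png

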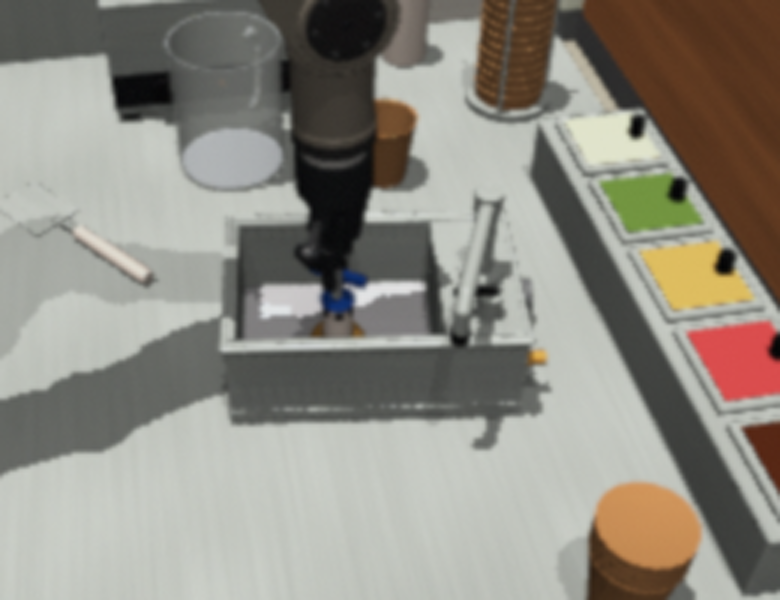

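Call:
{"api": "drive_tool", "payload": {"targets": [[1,[0,0.6,0.8],2],[1,[0,0.6,0.8],5],[1,[0.1,0.6,0.8],8],[1,[0.1,0.6,0.8],11],[1,[0.1,0.6,0.8],14]]}}

```text
time: 13.32
tool_pos: [0.4894, 0.0716, 0.0993]
tool_rot: [-0.241, 0.663, 0.239, 0.668]
wrist_force: [2.5, 1.9, -3.7]
width: 0.0085
```

```bash
python3 tq.py
```

```text
[[ 2.524  1.891 -3.719  0.296 -0.401  0.341  0.158]
 [ 2.246  1.108 -2.347  0.206 -0.382  0.172 -0.036]
 [ 4.182  1.289 -2.913  0.184 -0.5    0.057 -0.42 ]
 [ 4.429  1.228 -3.439  0.115 -0.477  0.05  -0.166]]
mean F [ 3.345  1.379 -3.104] T [ 0.201 -0.44   0.155] tau7 -0.11606975138420239 t 13.475 width 0.008539825594275073 pos [0.489 0.072 0.099] j7 0.6549377927999103 jaw deg 39.7488147986629
F in tool [ 3.13  -1.062  3.435]
```

Call:
{"api": "drive_tool", "payload": {"targets": [[1,[0.4,-0.6,0.8],2],[1,[0.4,-0.6,0.8],5],[1,[0.5,-0.6,0.8],8],[1,[0.5,-0.6,0.8],11],[1,[0.5,-0.6,0.8],14]]}}

```text
time: 14.1
tool_pos: [0.49, 0.0719, 0.099]
tool_rot: [-0.157, 0.687, 0.157, 0.692]
wrist_force: [-1.4, 3.8, 2.5]
width: 0.0086
```

```bash
python3 tq.py
```

```text
[[-1.399  3.828  2.478  0.455  0.264  0.241  0.164]
 [-1.836  2.962  4.639  0.496  0.439  0.137 -0.02 ]
 [-1.41   3.21   4.629  0.456  0.524  0.036 -0.403]
 [-1.304  2.871  6.192  0.526  0.492  0.059 -0.144]]
mean F [-1.487  3.218  4.484] T [0.483 0.43  0.118] tau7 -0.10087887683766894 t 14.25 width 0.00901069701389901 pos [0.49  0.072 0.099] j7 0.4527447479059444 jaw deg 25.774694438232856
F in tool [-4.494  3.532  0.089]
```

Call:
{"api": "drive_tool", "payload": {"targets": [[1,[0,0,0],2],[1,[0,0,0],5],[1,[0,0,0],8],[1,[0,0,0],11],[1,[0,0,0],14]]}}

```text
time: 14.88
tool_pos: [0.4906, 0.0722, 0.0989]
tool_rot: [-0.072, 0.701, 0.072, 0.706]
wrist_force: [3.2, 3.5, -2.8]
width: 0.0087
```

```bash
python3 tq.py
```

```text
[[ 3.214  3.518 -2.796  0.471 -0.383  0.284  0.147]
 [ 3.589  2.995 -2.112  0.532 -0.327  0.158 -0.032]
 [ 3.651  4.09  -2.843  0.496 -0.486  0.057 -0.41 ]
 [ 3.475  4.345 -3.88   0.55  -0.568  0.092 -0.161]]
mean F [ 3.482  3.737 -2.908] T [ 0.512 -0.441  0.148] tau7 -0.11402015166822821 t 15.025 width 0.008564993671296905 pos [0.491 0.072 0.099] j7 0.25135523591860826 jaw deg 11.804764784748464
F in tool [2.937 2.95  4.15 ]
```

Call:
{"api": "drive_tool", "payload": {"targets": [[1,[0.2,0,0.7],2],[1,[0.2,0,0.7],5],[1,[0.3,0,0.7],8],[1,[0.3,0,0.7],11],[1,[0.3,0,0.7],14]]}}

```text
time: 15.65
tool_pos: [0.4913, 0.0722, 0.0987]
tool_rot: [0.015, 0.704, -0.014, 0.71]
wrist_force: [2.5, 3.4, 0.7]
width: 0.0088
```

```bash
python3 tq.py
```

```text
[[ 2.501  3.395  0.691  0.416 -0.113  0.282  0.148]
 [ 1.3    3.022  1.987  0.4   -0.052  0.116 -0.024]
 [ 1.952  4.028  1.582  0.369 -0.022  0.091 -0.399]
 [ 1.569  2.867  1.667  0.392  0.007  0.018 -0.15 ]]
mean F [1.83  3.328 1.482] T [ 0.394 -0.045  0.127] tau7 -0.10604525756207295 t 15.8 width 0.008900447666665185 pos [0.491 0.072 0.099] j7 0.05307821746473752 jaw deg -2.1996226054402515
F in tool [-1.466  3.397  1.713]
```

Turned 95° (1.67 rad), still only drag. Continue.

Call:
{"api": "drive_tool", "payload": {"targets": [[1,[0.1,0.3,0.3],2],[1,[0.1,0.3,0.3],5],[1,[0.1,0.3,0.3],8],[1,[0.2,0.3,0.3],11],[1,[0.2,0.3,0.3],14]]}}

```text
time: 16.42
tool_pos: [0.492, 0.0722, 0.0986]
tool_rot: [0.101, 0.697, -0.1, 0.703]
wrist_force: [2.5, 0.9, -0.2]
width: 0.0084
```

```bash
python3 tq.py
```

```text
[[ 2.546  0.937 -0.176  0.176 -0.254  0.3    0.141]
 [ 2.699  1.692  1.375  0.231 -0.223  0.159 -0.026]
 [ 2.81   1.579 -0.736  0.161 -0.228  0.057 -0.394]
 [ 3.48   0.872 -0.408  0.038 -0.286  0.047 -0.148]]
mean F [2.884 1.27  0.014] T [ 0.152 -0.248  0.141] tau7 -0.10689790622564033 t 16.575 width 0.008752941022710514 pos [0.492 0.072 0.099] j7 -0.14343922116033497 jaw deg -16.22161329534903
F in tool [0.012 2.025 2.414]
```

Call:
{"api": "drive_tool", "payload": {"targets": [[1,[0.1,0.2,0.3],2],[1,[0.1,0.2,0.3],5],[1,[0.1,0.2,0.3],8],[1,[0.2,0.2,0.3],11],[1,[0.2,0.2,0.3],14]]}}

```text
time: 17.2
tool_pos: [0.4926, 0.0719, 0.0984]
tool_rot: [0.186, 0.679, -0.185, 0.686]
wrist_force: [2.9, 0.8, -2.0]
width: 0.0089
```

```bash
python3 tq.py
```

```text
[[ 2.9    0.769 -1.995  0.018 -0.453  0.341  0.133]
 [ 2.978  0.649  0.506  0.011 -0.279  0.151 -0.029]
 [ 2.164  0.31  -0.19  -0.083 -0.302  0.052 -0.393]
 [ 3.959  0.037 -1.231 -0.089 -0.426  0.029 -0.149]]
mean F [ 3.     0.441 -0.727] T [-0.036 -0.365  0.143] tau7 -0.10941886968794279 t 17.35 width 0.008585321669906627 pos [0.493 0.072 0.098] j7 -0.33701729824918697 jaw deg -30.249033149649698
F in tool [0.756 1.889 2.363]
```

Call:
{"api": "drive_tool", "payload": {"targets": [[1,[0.1,0.3,0.5],2],[1,[0.1,0.3,0.5],5],[1,[0.1,0.3,0.5],8],[1,[0.2,0.3,0.5],11],[1,[0.2,0.3,0.5],14]]}}

```text
time: 17.98
tool_pos: [0.4932, 0.0715, 0.0983]
tool_rot: [0.268, 0.651, -0.266, 0.658]
wrist_force: [2.6, 0.1, 0.3]
width: 0.0087
```

```bash
python3 tq.py
```

```text
[[ 2.578  0.076  0.328 -0.27  -0.169  0.344  0.1  ]
 [ 2.275 -0.622  2.534 -0.153 -0.078  0.162 -0.069]
 [ 2.606 -1.021  1.059 -0.22  -0.111  0.088 -0.422]
 [ 1.732 -0.5    1.273 -0.307 -0.111  0.108 -0.18 ]]
mean F [ 2.298 -0.517  1.299] T [-0.237 -0.117  0.176] tau7 -0.14282912656199187 t 18.125 width 0.009111452014181934 pos [0.493 0.072 0.098] j7 -0.5276359755740855 jaw deg -44.26542448410264
F in tool [-1.276  1.241  2.016]
```

Call:
{"api": "drive_tool", "payload": {"targets": [[1,[0.1,0.2,0.2],2],[1,[0.1,0.2,0.2],5],[1,[0.1,0.2,0.2],8],[1,[0.1,0.2,0.2],11]]}}

```text
time: 18.62
tool_pos: [0.4936, 0.0711, 0.0984]
tool_rot: [0.33, 0.623, -0.327, 0.629]
wrist_force: [0.6, -1.2, 3.8]
width: 0.0088
```

```bash
python3 tq.py
```

```text
[[ 0.629 -1.152  3.759 -0.465 -0.051  0.599 -0.173]
 [ 1.962 -1.296  5.804 -0.319  0.117  0.486 -0.38 ]
 [-0.017 -1.17   4.575 -0.328  0.03   0.344 -0.652]
 [ 0.978 -1.63   4.641 -0.407  0.116  0.332 -0.421]]
mean F [ 0.888 -1.312  4.694] T [-0.38   0.053  0.44 ] tau7 -0.40657368139363825 t 18.775 width 0.008653920228605068 pos [0.494 0.071 0.098] j7 -0.676657663144117 jaw deg -55.312749271350555
F in tool [-4.684  0.017  1.615]
```

Call:
{"api": "drive_tool", "payload": {"targets": [[1,[0,0,0.2],2],[1,[0,0,0.2],4],[1,[0,0,0.2],7]]}}

```text
time: 19.15
tool_pos: [0.4938, 0.0709, 0.0985]
tool_rot: [0.368, 0.601, -0.365, 0.608]
wrist_force: [0.2, -1.1, 6.1]
width: 0.0088
```

```bash
python3 tq.py
```

```text
[[ 0.154 -1.148  6.07  -0.433  0.048  0.708 -0.244]
 [ 0.239 -1.465  6.011 -0.271  0.172  0.559 -0.508]
 [ 1.17  -2.242  5.459 -0.267  0.114  0.521 -0.799]
 [ 0.34  -1.89   6.309 -0.312  0.106  0.485 -0.588]]
mean F [ 0.476 -1.686  5.962] T [-0.321  0.11   0.568] tau7 -0.5347352474927902 t 19.3 width 0.00878295673329004 pos [0.494 0.071 0.099] j7 -0.7717235239872547 jaw deg -62.406645029023885
F in tool [-5.955 -0.312  1.75 ]
```

Call:
{"api": "drive_tool", "payload": {"targets": [[1,[0,0,0.2],1],[1,[0,0,0.2],2],[1,[0,0,0.2],2.5],[1,[0,0,0.2],2.5]]}}

```text
time: 19.8
tool_pos: [0.4938, 0.0707, 0.0985]
tool_rot: [0.381, 0.593, -0.378, 0.6]
wrist_force: [0.5, -0.8, 5.9]
width: 0.0088
```

```bash
python3 tq.py
```

```text
[[ 0.528 -0.797  5.93  -0.216  0.122  0.718 -0.704]
 [ 0.41  -0.072  5.305 -0.247  0.158  0.66  -0.683]
 [-0.151 -2.24   4.586 -0.285  0.151  0.667 -0.679]
 [ 0.514 -1.241  5.316 -0.255  0.116  0.698 -0.679]]
mean F [ 0.325 -1.087  5.284] T [-0.251  0.137  0.686] tau7 -0.6862763268873096 t 19.95 width 0.008664426453246079 pos [0.494 0.071 0.099] j7 -0.8058044740220597 jaw deg -64.95407620619991
F in tool [-5.279 -0.123  1.152]
```

Call:
{"api": "drive_tool", "payload": {"targets": [[0,[0,0,0],0],[-0.5,[0,0,0],0],[-1,[0,0,0],0],[-1,[0,0,0],0],[-1,[-20,0,0],0],[-1,[-60,0,0],0],[-1,[-110,0,0],0],[-1,[-165,0,0],0],[0,[-175,0,0],0],[1,[-175,0,0],0]]}}

```text
time: 21.2
tool_pos: [0.4921, 0.0714, 0.2736]
tool_rot: [0.381, 0.594, -0.378, 0.6]
wrist_force: [0.5, -0.4, 0.8]
width: 0.0515
```

```bash
python3 meas.py 10; python3 -c "
from h import *
print(Ro.from_quat(read_state()['tool_rot']).as_matrix().round(3))"
```

```text
standpipe 57 [252.1 180.7] 0.59 [0.4933 0.0692 0.118 ]
standpipe 58 [229.5 180.9] 0.41 [0.489 0.061 0.118]
spout_mid 57 [297.1 174.6] 0.59 [ 0.6026 -0.0255  0.207 ]
spout_mid 58 [260.8 139.5] 0.7 [ 0.5952 -0.0331  0.207 ]
spout_outlet 57 [292.6 203.2] 0.8 [ 0.5769 -0.0878  0.161 ]
spout_outlet 57 [344.1 291. ] 0.32 [ 0.6185 -0.3712  0.161 ]
spout_outlet 58 [283.2 150.4] 0.63 [ 0.576  -0.1021  0.161 ]
s blue [244 176  17  19 127] [252.0866 185.1024] [0.4896 0.0495 0.118 ]
((254.5000457763672, 185.50001525878906), (13.86362075805664, 17.441329956054688), 63.43495178222656)
t blue [227 178   7  12  64] [229.9688 183.6562] [0.4803 0.0594 0.118 ]
((230.0, 183.5), (11.0, 6.0), 90.0)
{'time': 21.6, 'qpos': [-1.287, 0.26, 1.222, 1.976, -0.274, 1.082, -1.081], 'joint_velocities': [-0.005, -0.005, 0.004, -0.003, 0.002, 0.001, 0.0], 'tau': [-0.007, -21.404, 7.193, -26.802, 0.014, -0.034, 0.002], 'tool_pos': [0.492, 0.071, 0.273], 'tool_rot': [0.381, 0.593, -0.379, 0.599], 'wrist_force': [0.107, -0.866, 0.378], 'torque': [-0.005, -0.015, -0.005], 'width': -0.0}
[[ 0.009  0.906  0.423]
 [-0.002  0.423 -0.906]
 [-1.     0.007  0.006]]
```

View pics/s10c.png

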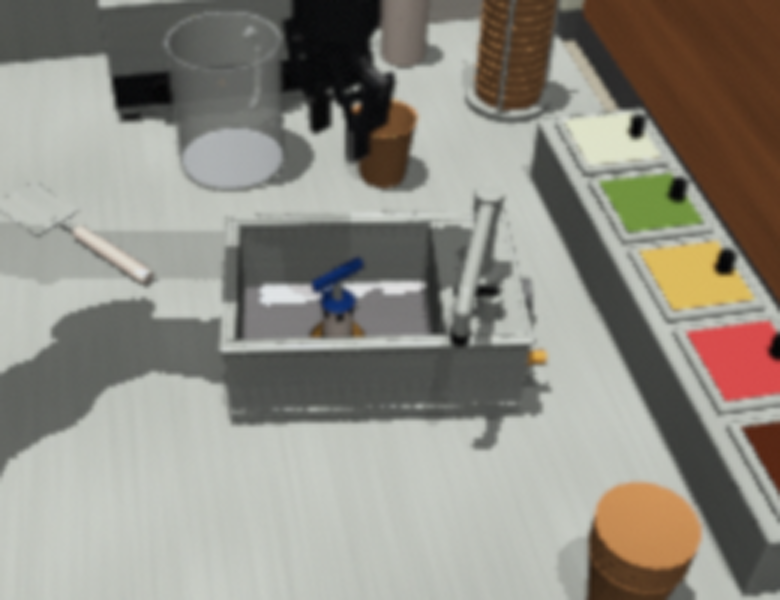

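View pics/t10c.png

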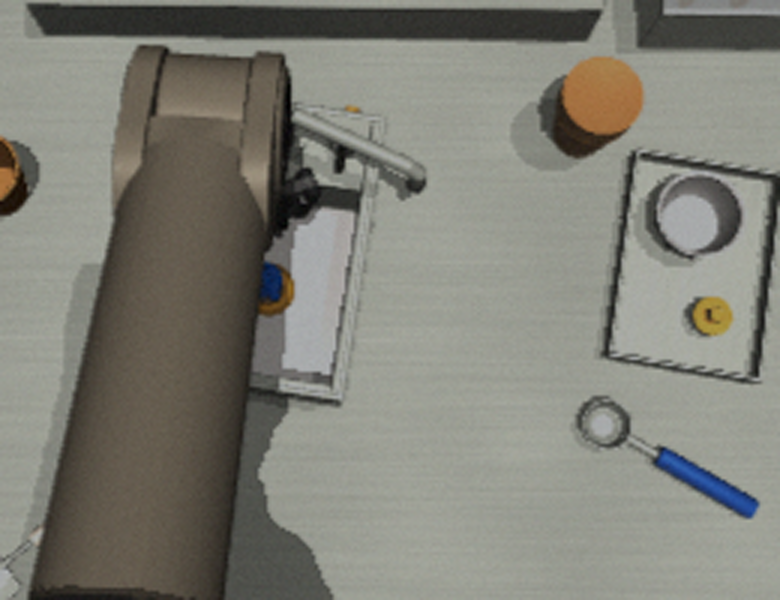

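```bash
python3 -c "
from h import *
tl([.545,.02,.275],[.60,-.03,.275],[.648,-.065,.275])"
```

```text
[0.545, 0.02, 0.275] -> [-1.4 26.7 68.4]
[0.6, -0.03, 0.275] -> [ -0.8  55.4 137. ]
[0.648, -0.065, 0.275] -> [ -0.3  84.1 189. ]
```

Call:
{"api": "drive_tool", "payload": {"targets": [[1,[-2,10,30],-8],[1,[-2,27,68],-16],[1,[-2,40,100],-24],[1,[-2,55,137],-32],[1,[-2,70,165],-40],[1,[-2,84,189],-50],[1,[-2,84,189],-60],[1,[-2,84,189],-60],[1,[-2,84,189],-60]]}}

```text
time: 22.72
tool_pos: [0.6477, -0.0647, 0.2764]
tool_rot: [0.031, 0.703, -0.032, 0.709]
wrist_force: [-0.6, 0.0, 0.4]
width: 0.0
```

```bash
python3 meas.py 11
cat > arc.py <<'E'
from h import *
pv=np.array([.635,.045])
for o,ph in ((.035,1.18),(.024,1.0),(.024,.8),(.024,.6),(.024,.4),(.024,.2),(.024,0),(.024,-.1)):
    q=pv+.095*np.array([-np.cos(ph),-np.sin(ph)])+o*np.array([np.sin(ph),-np.cos(ph)])
    print(o,ph,end=" ");tl([q[0].round(3),q[1].round(3),.195])
E
python3 arc.py
```

```text
standpipe 59 [252.9 181.9] 0.5 [0.4947 0.0634 0.118 ]
standpipe 59 [217.9 140.8] 0.32 [0.4134 0.2951 0.118 ]
spout_mid 59 [297.3 176.4] 0.71 [ 0.6012 -0.0328  0.207 ]
spout_mid 59 [345.9 290.5] 0.32 [ 0.6047 -0.3955  0.207 ]
spout_mid 60 [266.1 139.8] 0.59 [ 0.5944 -0.0485  0.207 ]
spout_outlet 59 [294.9 205.4] 0.64 [ 0.5809 -0.097   0.161 ]
spout_outlet 60 [280.9 150.9] 0.65 [ 0.5744 -0.0951  0.161 ]
s blue [244 176  17  19 125] [252.088 185.016] [0.4897 0.0499 0.118 ]
((254.5000457763672, 185.50001525878906), (13.86362075805664, 17.441329956054688), 63.43495178222656)
{'time': 23.125, 'qpos': [-0.53, 0.482, 0.767, 1.609, -0.354, 1.186, 0.225], 'joint_velocities': [0.002, 0.001, -0.001, -0.001, 0.001, 0.001, 0.001], 'tau': [-0.045, -49.613, 11.056, -27.466, 0.01, -0.035, -0.007], 'tool_pos': [0.648, -0.065, 0.277], 'tool_rot': [0.03, 0.703, -0.031, 0.71], 'wrist_force': [-0.156, 0.609, 0.114], 'torque': [-0.055, -0.038, 0.008], 'width': 0.0}
0.035 1.18 [np.float64(0.631), np.float64(-0.056), 0.195] -> [ 81.5   7.4 -18.3]
0.024 1.0 [np.float64(0.604), np.float64(-0.048), 0.195] -> [ 81.3  13.  -45.9]
0.024 0.8 [np.float64(0.586), np.float64(-0.04), 0.195] -> [ 81.1  19.4 -64.5]
0.024 0.6 [np.float64(0.57), np.float64(-0.028), 0.195] -> [ 80.9  30.  -81.5]
0.024 0.4 [np.float64(0.557), np.float64(-0.014), 0.195] -> [ 80.8  42.8 -95.7]
0.024 0.2 [np.float64(0.547), np.float64(0.003), 0.195] -> [  80.7   58.9 -107.1]
0.024 0 [np.float64(0.54), np.float64(0.021), 0.195] -> [  80.6   76.2 -115.7]
0.024 -0.1 [np.float64(0.538), np.float64(0.031), 0.195] -> [  80.5   86.  -118.5]
```

View pics/s11c.png

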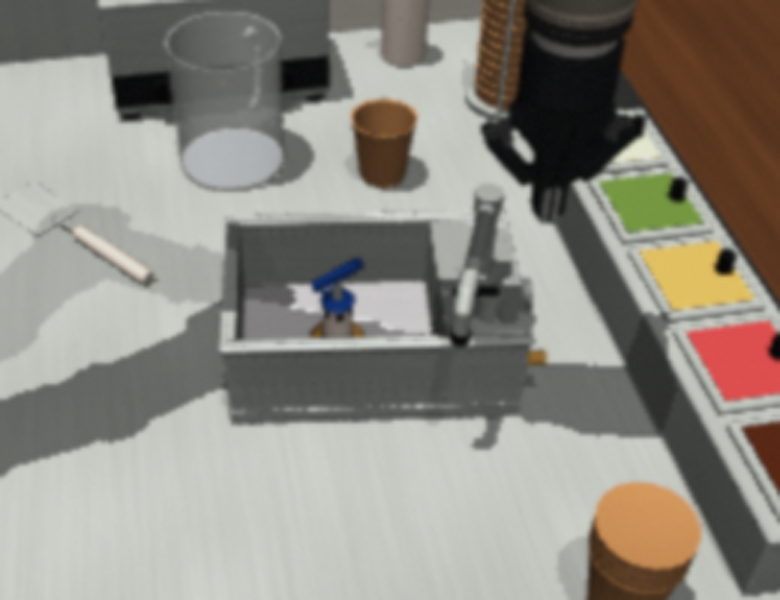

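View pics/t11c.png

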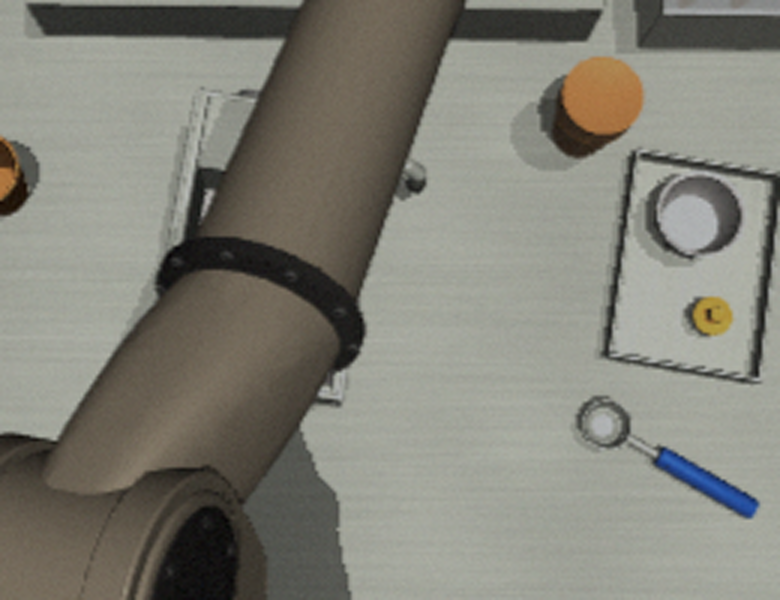

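Call:
{"api": "drive_tool", "payload": {"targets": [[1,[40,0,0],0],[1,[80,0,0],0],[1,[80,0,0],0],[1,[81,7,-18],0],[1,[81,10,-32],0]]}}

```text
time: 23.75
tool_pos: [0.6179, -0.0522, 0.197]
tool_rot: [0.03, 0.703, -0.031, 0.71]
wrist_force: [0.1, -0.1, -0.3]
width: 0.0001
```

```bash
python3 meas.py 12 | tail -1;python3 arc.py
```

```text
{'time': 24.15, 'qpos': [-0.548, 0.505, 0.735, 1.773, -0.392, 1.006, 0.249], 'joint_velocities': [0.003, 0.004, -0.002, 0.005, 0.001, -0.001, 0.001], 'tau': [-0.071, -48.77, 11.037, -24.782, 0.009, -0.035, 0.0], 'tool_pos': [0.618, -0.052, 0.196], 'tool_rot': [0.03, 0.703, -0.032, 0.71], 'wrist_force': [0.221, -0.276, -0.533], 'torque': [0.004, 0.004, 0.002], 'width': 0.0}
0.035 1.18 [np.float64(0.631), np.float64(-0.056), 0.195] -> [ 0.8 -2.4 13.2]
0.024 1.0 [np.float64(0.604), np.float64(-0.048), 0.195] -> [  0.5   3.2 -14.4]
0.024 0.8 [np.float64(0.586), np.float64(-0.04), 0.195] -> [  0.3   9.6 -33. ]
0.024 0.6 [np.float64(0.57), np.float64(-0.028), 0.195] -> [  0.1  20.2 -50. ]
0.024 0.4 [np.float64(0.557), np.float64(-0.014), 0.195] -> [ -0.   33.  -64.2]
0.024 0.2 [np.float64(0.547), np.float64(0.003), 0.195] -> [ -0.2  49.1 -75.6]
0.024 0 [np.float64(0.54), np.float64(0.021), 0.195] -> [ -0.3  66.4 -84.1]
0.024 -0.1 [np.float64(0.538), np.float64(0.031), 0.195] -> [ -0.3  76.2 -87. ]
```

View pics/s12c.png

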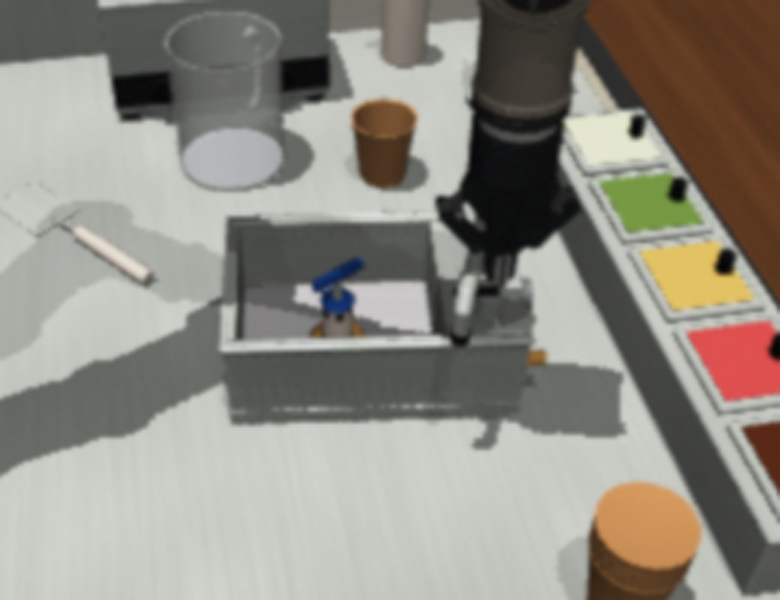

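Call:
{"api": "drive_tool", "payload": {"targets": [[1,[0,1,-7],0],[1,[0,3,-14],0],[1,[0,6,-24],0],[1,[0,10,-33],0],[1,[0,15,-42],0],[1,[0,20,-50],0],[1,[0,26,-57],0],[1,[0,33,-64],0]]}}

```text
time: 25.15
tool_pos: [0.5568, -0.0137, 0.195]
tool_rot: [0.03, 0.703, -0.032, 0.71]
wrist_force: [2.2, -0.9, 0.3]
width: -0.0001
```

```bash
python3 meas.py 13;python3 arc.py | tail -3
```

```text
standpipe 63 [348.7 290.5] 0.35 [ 0.6464 -0.3487  0.118 ]
standpipe 64 [332.9 130.3] 0.58 [ 0.6553 -0.2637  0.118 ]
spout_mid 63 [274.6 165.4] 0.74 [0.5502 0.0246 0.207 ]
spout_outlet 63 [259.5 191.1] 0.72 [ 0.4972 -0.0245  0.161 ]
s blue [244 176  17  19 119] [252.0084 185.0084] [0.4894 0.05   0.118 ]
((254.66036987304688, 185.1886749267578), (13.792259216308594, 18.260173797607422), 60.945396423339844)
{'time': 25.55, 'qpos': [-0.686, 0.397, 0.768, 1.922, -0.334, 0.945, 0.152], 'joint_velocities': [0.003, -0.0, -0.001, -0.0, -0.0, -0.003, -0.001], 'tau': [-0.115, -40.203, 8.668, -24.229, 0.01, -0.028, 0.001], 'tool_pos': [0.557, -0.014, 0.195], 'tool_rot': [0.03, 0.703, -0.032, 0.71], 'wrist_force': [-0.017, -0.215, -0.241], 'torque': [-0.035, -0.034, -0.07], 'width': -0.0}
0.024 0.2 [np.float64(0.547), np.float64(0.003), 0.195] -> [ -0.3  16.3 -11.5]
0.024 0 [np.float64(0.54), np.float64(0.021), 0.195] -> [ -0.4  33.6 -20.1]
0.024 -0.1 [np.float64(0.538), np.float64(0.031), 0.195] -> [ -0.5  43.4 -23. ]
```

View pics/s13c.png

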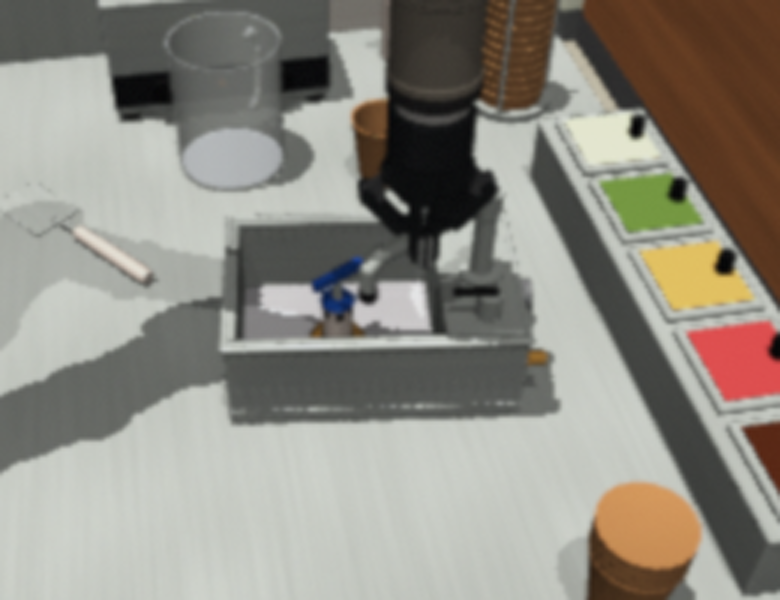

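Call:
{"api": "drive_tool", "payload": {"targets": [[1,[0,8,-6],0],[1,[0,16,-11],0],[1,[0,25,-16],0],[1,[0,34,-20],0],[1,[0,41,-22],0],[1,[0,41,-22],0],[1,[0,30,-20],0],[1,[0,15,-20],0],[1,[-40,10,-20],0],[1,[-80,10,-20],0]]}}

```text
time: 26.8
tool_pos: [0.5366, -0.0049, 0.2753]
tool_rot: [0.031, 0.704, -0.033, 0.709]
wrist_force: [0.9, 0.4, 0.2]
width: -0.0001
```

```bash
python3 meas.py 14; python3 -c "
from h import *
tl([.54,-.15,.3],[.55,-.16,.3])"
```

```text
standpipe 65 [253.9 179.6] 0.72 [0.4997 0.0732 0.118 ]
spout_mid 65 [268.5 158.6] 0.71 [0.5396 0.058  0.207 ]
spout_mid 65 [346.1 288.8] 0.27 [ 0.6065 -0.3918  0.207 ]
spout_outlet 65 [254.5 171.2] 0.75 [0.4993 0.0628 0.161 ]
s blue [244 176  17  19 131] [252.1145 184.771 ] [0.49  0.051 0.118]
((254.65884399414062, 185.03529357910156), (13.80536937713623, 18.713945388793945), 57.528804779052734)
{'time': 27.2, 'qpos': [-0.805, 0.258, 0.838, 1.882, -0.212, 1.088, 0.027], 'joint_velocities': [-0.003, 0.001, -0.002, -0.005, 0.001, -0.001, -0.003], 'tau': [0.121, -32.779, 6.274, -27.457, 0.026, -0.035, 0.008], 'tool_pos': [0.537, -0.003, 0.274], 'tool_rot': [0.03, 0.704, -0.032, 0.709], 'wrist_force': [0.59, -0.053, -0.887], 'torque': [-0.018, 0.037, -0.001], 'width': 0.0}
[0.54, -0.15, 0.3] -> [ -25.9 -146.6   16.6]
[0.55, -0.16, 0.3] -> [ -25.8 -155.6   27.4]
```

View pics/s14c.png

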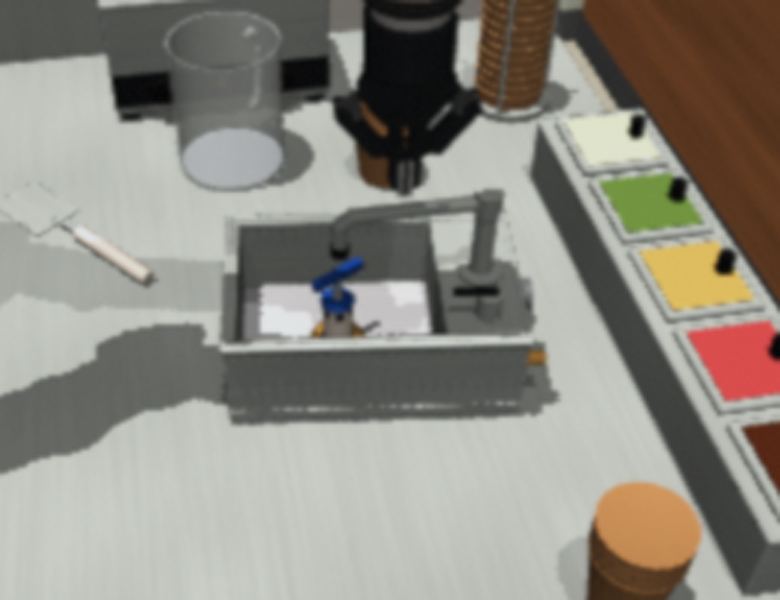

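Call:
{"api": "drive_tool", "payload": {"targets": [[1,[-26,-40,5],0],[1,[-26,-80,10],0],[1,[-26,-120,15],0],[1,[-26,-155,20],0],[1,[-26,-155,20],0],[1,[-26,-155,20],0]]}}

```text
time: 27.95
tool_pos: [0.5425, -0.158, 0.2993]
tool_rot: [0.03, 0.705, -0.032, 0.708]
wrist_force: [0.2, -0.3, -0.4]
width: -0.0001
```

```bash
python3 meas.py 15; python3 -c "
from h import *
a=grab_frame('side')
e=[atz(a,[140+x/3,90+y/3],.116) for x,y in ((314,284),(362,264))];d=e[1]-e[0];print(e,np.linalg.norm(d),np.degrees(np.arctan2(d[1],d[0])))
for n in ('jug','cup','cup_stack','parts_tray','spatula'):
  o=place_of(a,n)
  if o: print(n,atz(a,o[0]['point'],0)[:2].round(3))
"
```

```text
standpipe 67 [257.  181.3] 0.56 [0.5076 0.0638 0.118 ]
standpipe 68 [228.  181.8] 0.41 [0.4861 0.0656 0.118 ]
spout_mid 67 [267. 147.] 0.66 [0.547  0.1133 0.207 ]
spout_mid 67 [270.1 157.4] 0.62 [0.5454 0.0626 0.207 ]
spout_mid 68 [230.5 157.9] 0.76 [0.5393 0.054  0.207 ]
spout_outlet 67 [252.2 175.7] 0.6 [0.4889 0.044  0.161 ]
spout_outlet 68 [234.9 177.2] 0.89 [0.492  0.0425 0.161 ]
s blue [244 176  17  19 136] [252.0368 184.8897] [0.4896 0.0505 0.118 ]
((254.6000213623047, 185.2000274658203), (14.310833930969238, 17.88854217529297), 63.43495178222656)
t blue [222 172  12  18 118] [227.3729 182.    ] [0.4854 0.0675 0.118 ]
((227.748291015625, 180.4793243408203), (17.688690185546875, 10.214594841003418), 85.2363510131836)
{'time': 28.35, 'qpos': [-0.528, 0.306, 0.885, 1.786, -0.256, 1.163, 0.349], 'joint_velocities': [0.005, -0.001, 0.005, 0.0, -0.002, 0.0, 0.002], 'tau': [-0.08, -35.088, 7.639, -28.037, 0.008, -0.029, -0.001], 'tool_pos': [0.543, -0.158, 0.3], 'tool_rot': [0.03, 0.704, -0.032, 0.709], 'wrist_force': [-0.222, 0.212, -0.345], 'torque': [0.025, -0.01, -0.062], 'width': 0.0}
[array([0.46800723, 0.05769197, 0.116     ]), array([0.52224735, 0.07894924, 0.116     ])] 0.05825686308930372 21.400741281117956
jug [0.42  0.435]
cup [0.599 0.353]
cup_stack [ 0.686 -0.276]
parts_tray [ 0.523 -0.407]
spatula [0.22  0.332]
```

View pics/t15c.png

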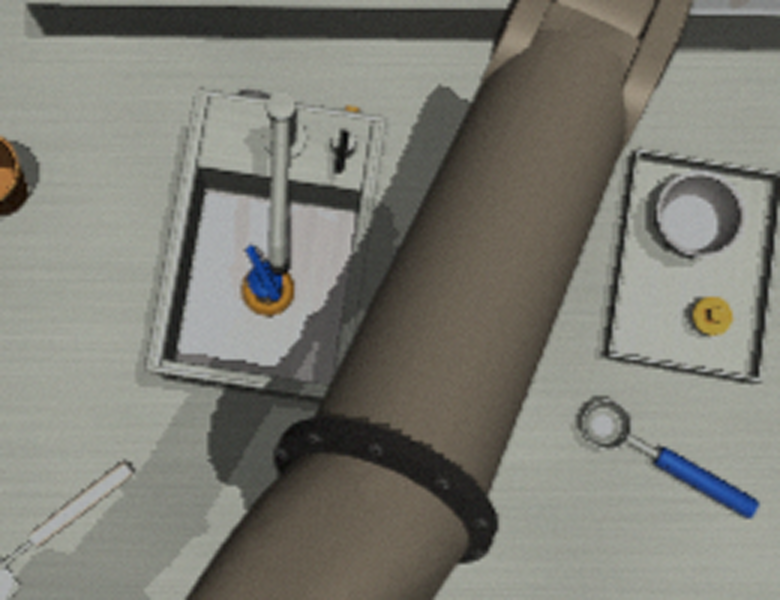

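View pics/s15.png

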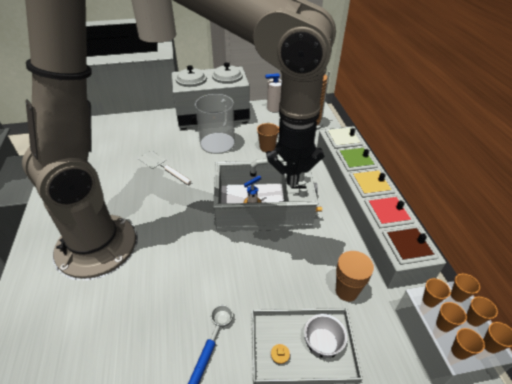

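```bash
python3 -c "
from workcell import *
print(job_done())"
```

```text
the job is handed in; nothing more can be done
None
```

The plug is snug and the spout is back over the basin. I handed the job in at about 28 s, with the gripper clear of everything.

- **Spout out:** I pushed it aside with the shut fingers to about 1.3 rad, well past the 0.62 needed to clear the basin.
- **Plug:** I turned it about 158° (2.76 rad) clockwise in one grip. It read about 0.3 N m while turning, then began to tighten after about 2.4 rad. I stopped at 0.69 N m held and 0.72 N m at most, below the 0.9 overtight limit.
- **Spout back:** I let go of the plug, lifted, and pushed the spout back to about 0.13 rad, with the outlet over the basin.

**Last checks:**
- The T-bar stayed near 25°, where I left it, so it barely eased back. The two views differ: 21° from the side, about 28° from above.
- In the last pictures the jug, cup, cup stack, tray and spatula are where they started. The network fixes differ from the first ones by up to 2 cm, which is within their scatter. I did not measure the scoop, strainer and spare plug again, but in the pictures they look unmoved.

**Uncertain:** the task did not say whether the 0.4–0.6 N m for snug includes the drag. I aimed between the two readings, at about 0.5 N m from the taper and 0.75 to 0.8 N m in all.

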